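# Lock the steel box and put the key back

## Robot

A 6-joint arm with a two-finger parallel gripper is mounted at the origin on a cart in front of the work surface, level with it; the furniture and walls round the work are solid. World frame = base frame: x ahead of the robot, y to its left, z up, the work surface at z = 0. Lengths are in m, angles in rad, forces in N, time in s.
With the tool pointing down it reaches from about 0.375 to 0.975 m from the base axis. Payload 3.8 kg.
Tool frame: the origin (TCP) lies midway between the tips of the shut fingers; the grasp point (between the pads) lies 19 mm behind it; z points along the fingers, y is the line along which they close (so a half turn about z gives the same grasp; the last joint's range is limited). The gripper opens to 85 mm and grips with 20 to 120 N. Pads are 22 mm wide; open, the fingers measure 114 mm over their backs; the gripper's body (76 mm by 85 mm) begins 54 mm behind the grasp point. The pads swing forward as they close: fully open they stand 13 mm farther back than shut.
Start: joints at [1.257, 0.264, 1.604, -0, 1.274, -0.037], TCP at [0.184, 0.649, 0.231] pointing down, gripper open.
Joint ranges: [-2.63, 2.63], [-0.94, 2.18], [0.31, 2.57], [-1.31, 4.45], [0, 2.66], [-2.55, 2.55]. Speed limits (rad/s): [2.57, 2.57, 3.14, 3.14, 3.14, 3.14].

## Interface

Orientations are given as a rotation vector (axis times angle).
In Python, from workcell import status, read_camera, workorder, masks_of gives the robot as it stands.
- The arm moves only by the tool drive_tool, never from a script. Its argument "rows" is a list of rows, each a list of 7 numbers: the turn, a rotation vector about the tool's x, y, z in degrees, then the shift along the tool's x, y, z in m, then the opening, from 0 (shut) to 1 (fully open). In form: [[ax, ay, az, tx, ty, tz, claw], ...]. A call has 1 to 8 rows; each row shifts and turns the commanded pose from where the row before left it, along the tool's axes as they then stand; what a row does not reach is not made up. A row lasts 1/12 s, in which the tool goes at most 41.7 mm and 7.16 degrees, less where a joint would pass 70% of its speed; a pose out of reach is approached as far as the arm can. A call is refused whole if a number of a shift passes 0.0417 or a number of a turn 7.16, either way. A call with a gripper value outside its range is refused whole. The fingers move at their own pace and stop on an object; "force" is the grip in N (left out, the last holds). Time passes only in rows, so rows that do not move let the fingers close. It gives the time, the measured TCP pose, the force, the opening and the grip force at its end, in the units of the state.
- status.read_state(): the state, without advancing time (a new reading comes with each control period).
- read_camera(name): name is "scene" or "top"; returns a dict with "color" (384x512x3 uint8, red, green, blue), "intrinsics" (3x3 intrinsics, pixels), "world_from_camera" (4x4, takes a point from camera to world coordinates). Camera axes: x right, y up, looking along -z (the intrinsics and any distortion apply to the point x, -y, -z); pixel columns grow to the right and rows downward; lengths in m; the calibration is good to about 2 mm. A picture is of the moment at which its call begins. There is no depth.
- workorder.finish_job(): hands the job in; it is judged then, once.
Trained networks look in a picture, given as the dict that the camera call returned (one of the last four; its "shot" number tells which), for a name from the list of things; names that differ only in an ending like _2 or _b are one class to them, and where a whole thing is asked for, a point or a joint stands for the part that bears it (a point fixed in the world has none). Each returns a list of dicts, best first, with "score" (0 to 1); they miss things now and then, are a little off and sometimes report something else, mostly with a low value. They report only what shows in the picture. A call takes as long as a camera call. They do not tell look-alikes from the thing itself.
- masks_of(picture, name): "mask" (384x512 bool, what is visible of it) and "bbox" ([left, top, right, bottom] in pixels, round what is visible of it).
The state is a dict: "time": time; "q": joint angles; "joint_vel": joint speeds; "joint_torque": joint torques, N m; "tool_pos": TCP position; "tcp_rot": TCP orientation; "wrist_force": force on the tool from outside, world axes, zero at the start; "torque": the same for the moment, N m; "width": opening from 0.0 (shut) to 1.0 (fully open); "grip_force": force on a finger pad.
Only numpy, scipy, OpenCV 4.12 (cv2) and the standard library are available. Lean on these libraries where they do the work, as an engineer would, in place of code of your own. Each camera call takes 0.05 s, during which the arm holds its last target. There are 200 camera calls.

## Task

Lock the green steel box with the red key from the wooden key block: put the key fully into the keyhole of the lock on the lid, turn it clockwise to its stop so that the bolt is shot, turn it back home and draw it out. Feel your way and do not force the key; then hang it back upright in its slot of the block, without disturbing the blue key.

Things in the scene. Friction and masses are not known exactly. Their poses are not given: they have to be found in the camera images.
- box: green steel box, fixed, 150 (x) x 230 (y) x 68 mm, shut by two lid leaves meeting along its x axis in the middle. Origin: centre of its underside; z up. A grey rim lock 60 (x) x 58 (y) x 30 mm, flat top 98 mm above the bench, sits on the right leaf (y < 0); a steel staple 36 (x) x 14 (y) mm, 17.5 mm high, on the left leaf takes the bolt
- keyhole (a point): nominal middle of the keyhole at the lock's top face, axes as the box's. The lock was screwed on by hand: the true keyhole lies up to 3 mm off in x and in y (same height and yaw), to be found by feel. Slot through the 5 mm top plate, 26.5 (x) x 8 (y) mm; 17 mm deep from the top face
- plug (a joint): the lock's plug under the keyhole, turned by the key's bit; rad, 0 = home (only there the key enters and leaves; it fits either way round), grows clockwise seen from above, hard stops at +-1.25. Takes 0.05 to 0.1 N m; the key has about 0.1 rad of play in it each way, so the key turns farther than the plug; over 0.4 N m at the stop is forcing it
- bolt (a joint): the lock's bolt, m: 0 = withdrawn, about 0.011 = shot through the staple (limit 0.012). Turning the key clockwise to its stop drives it; it stays put when the key is turned back (lost motion)
- key: red-bowed double-bit key, 68 mm, 60 g, upright in a slot of the block. Origin: tip (bit's underside), z up, x along bit and bow width. Bit 24 (x) x 6 (y), z 0-8, tapered to 23 x 5.2 at the tip over 2.5; shank 6 thick; collar 16 across, z 15-19, rests on the lock's top when fully in (bit then 2 mm under the plate), likewise on the block; bow 36 (x) x 11 (y), z 34-68, flat, pinch across y
- spare_key: blue-bowed key of the same shape, in the other slot; leave it alone. Origin and axes as the red key's
- stand: wooden key block, fixed, 120 (x) x 48 (y) x 30 mm. Origin: centre of its underside; two slots along its x, each 27 (x) x 9 (y) mm, at x = -32 and +32 mm; the keys stand in them with their x along the block's x, collars resting on its top
- slot0 (a point): middle of the slot at x = -32 mm, at the block's top (z = 0.030); either key may be in it
- slot1 (a point): middle of the slot at x = +32 mm, at the block's top (z = 0.030)
There are look-alikes about, which are no part of the job. There is more than one size of the key; the one meant has the size given above.

How it is judged:
On the way, in this order (a step that is already met when the one before it is completed fails the run):
1. the key is fully in the keyhole (z of key in the frame of keyhole below -0.013 m and horizontal distance between key and keyhole below 0.008 m), for 0.1 s.
2. the key has turned the plug clockwise to its stop and the bolt is shot (value of joint plug above 1.21 rad and value of joint bolt above 0.0095 m and z of key in the frame of keyhole below -0.008 m), for 0.1 s.
3. the plug is back home with the key still in it (value of joint plug between -0.14 and 0.14 rad and z of key in the frame of keyhole below -0.006 m), for 0.05 s.
4. the key is drawn out (z of key in the frame of keyhole above 0.005 m), for 0.1 s.
At the end, for the whole second after the job is handed in: the bolt is shot (over 9.5 mm) and the plug home (within 0.14 rad); the red key stands released and at rest in its slot of the key block, within 5 mm of the slot's middle, its tip 12 to 18 mm above the bench (collar on the block), within 0.15 rad of upright (value of joint bolt above 0.0095 m and value of joint plug between -0.14 and 0.14 rad and (horizontal distance between key and slot0 below 0.005 m or horizontal distance between key and slot1 below 0.005 m) and height (world z) of key between 0.012 and 0.018 m and angle between key's own z axis and vertical below 0.15 rad and linear speed of key below 0.02 m/s); the robot touches nothing.
It fails at once if the key is forced: over 60 N between it and the lock or its plug (contact force between key and lock above 60 N).
It fails at once if the blue key is disturbed (moved over 10 mm) (distance of spare_key from where it was at the start of the episode above 0.01 m).
It also fails if it takes over 72 s, if anything falls off the work surface, if the arm or the gripper's body presses on something with over 40 N, if the wrist force passes 120 N, or if a joint passes its speed limit or range.

## Working session

There is one attempt and no reset: what is moved stays moved. The work goes in short steps, Python scripts to look and compute and a tool call to move; the robot and the scene stay as the last step left them, time stands still between calls to the robot, and variables do not carry over. Pictures are saved under pics/ and viewed, at most 10 in all, crops included, and the job is handed in when it is done.

Besides the shell and the picture viewer there is one more tool, called after ">>>" as a command line: name --pt "numbers of a row" for each row, then --argument value for the rest. drive_tool: Moves the arm, as the interface text tells. Its arguments: {"type":"object","properties":{"rows":{"type":"array"},"force":{"type":"number"}},"required":["rows"]}

```bash
mkdir -p pics; ls; python3 - <<'E'
from workcell import status, read_camera, masks_of
import cv2,numpy as np
s=status.read_state()
print({k:np.round(v,3).tolist() for k,v in s.items()})
for n in("scene","top"):
    p=read_camera(n); cv2.imwrite(f"pics/{n}0.png",p["color"][...,::-1])
    print(n,p["intrinsics"],p["world_from_camera"].round(4).tolist(),[k for k in p])
    for o in("key","box","stand","keyhole","spare_key","plug","bolt"):
        for m in masks_of(p,o): 
            ys,xs=np.nonzero(m["mask"]); print(o,round(m["score"],2),m["bbox"],len(xs),xs.mean().round(1),ys.mean().round(1),p["color"][m["mask"]].mean(0).round())
E
```

```text
pics
{'time': 0.0, 'q': [1.257, 0.265, 1.605, -0.0, 1.274, -0.037], 'joint_vel': [-0.001, 0.0, 0.0, -0.001, 0.0, -0.0], 'joint_torque': [-0.0, -51.512, -36.731, 0.0, 0.013, 0.0], 'tool_pos': [0.184, 0.649, 0.23], 'tcp_rot': [-0.433, -3.111, 0.004], 'wrist_force': [-0.5, 0.165, -0.007], 'torque': [-0.017, -0.014, -0.022], 'grip_force': 0.0, 'width': 1.0}
scene [[424.13764602   0.         252.75728492]
 [  0.         424.13764602 195.99832992]
 [  0.           0.           1.        ]] [[0.6367, 0.4401, -0.6331, -0.0662], [-0.7709, 0.3472, -0.534, -0.3941], [-0.0152, 0.8281, 0.5604, 0.6612], [0.0, 0.0, 0.0, 1.0]] ['color', 'intrinsics', 'world_from_camera', 'shot']
key 0.65 [182.9, 187.2, 192.3, 205.4] 135 186.2 192.9 [123.  49.  47.]
key 0.58 [230.2, 178.8, 244.3, 207.7] 418 238.1 190.4 [134.  77.  75.]
box 0.84 [238.0, 209.8, 361.6, 313.5] 6701 296.9 261.5 [ 99. 150. 128.]
stand 0.88 [171.4, 200.1, 216.5, 227.9] 841 195.4 213.8 [121.  89.  64.]
keyhole 0.75 [237.7, 210.6, 362.2, 315.1] 6740 296.9 261.4 [ 99. 150. 129.]
spare_key 0.51 [195.5, 193.6, 206.9, 214.8] 138 201.3 202.0 [ 48.  79. 131.]
bolt 0.5 [173.8, 197.1, 217.6, 228.5] 857 195.0 213.0 [122.  90.  66.]
top [[364.44380259   0.         249.81760168]
 [  0.         364.44380259 191.55428056]
 [  0.           0.           1.        ]] [[0.0236, 0.9902, -0.1378, 0.4294], [-0.9994, 0.0199, -0.0278, 0.0947], [-0.0248, 0.1384, 0.9901, 0.9363], [0.0, 0.0, 0.0, 1.0]] ['color', 'intrinsics', 'world_from_camera', 'shot']
key 0.76 [201.1, 155.5, 217.3, 177.6] 212 208.2 166.5 [78. 38. 37.]
key 0.41 [161.1, 200.2, 179.0, 208.4] 96 166.9 204.7 [75. 38. 35.]
box 0.85 [256.7, 174.4, 363.5, 246.0] 5509 307.6 209.0 [64. 89. 77.]
stand 0.6 [160.4, 195.3, 212.7, 219.1] 776 185.5 208.2 [73. 53. 40.]
keyhole 0.8 [257.0, 174.4, 361.2, 245.5] 5614 307.7 209.2 [64. 89. 78.]
```

```bash
python3 -c "
import cv2,numpy as np
a=cv2.imread('pics/scene0.png');b=cv2.imread('pics/top0.png')
cv2.imwrite('pics/s0.png',cv2.resize(a,(800,600),interpolation=2));cv2.imwrite('pics/t0.png',cv2.resize(b,(800,600),interpolation=2))"
```

```text
(no output)
```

View pics/s0.png

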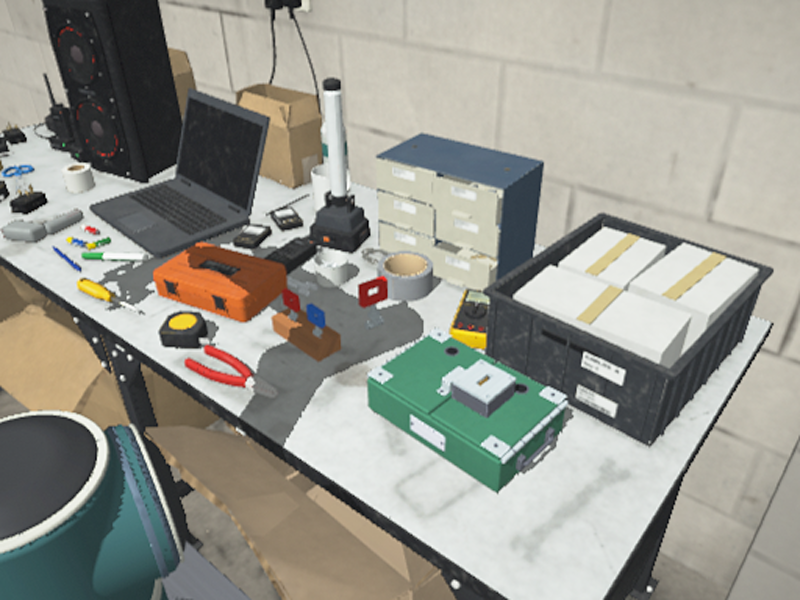

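View pics/t0.png

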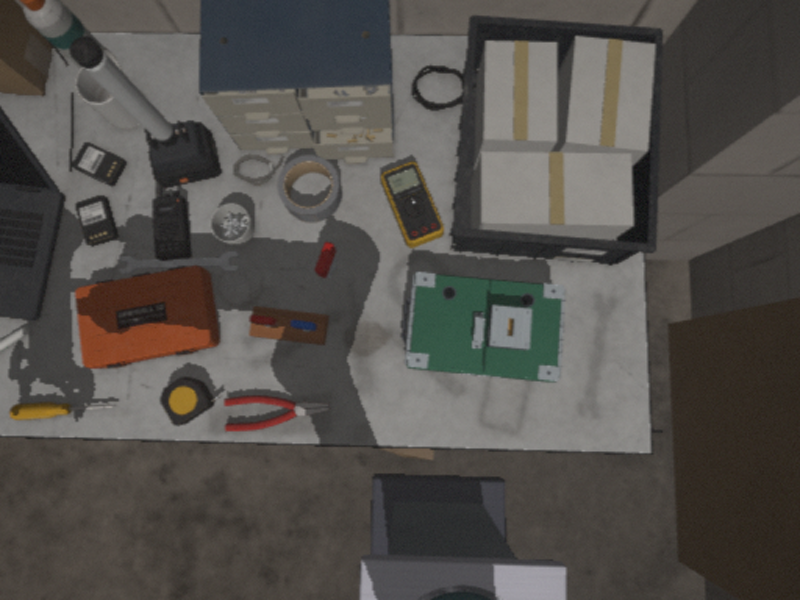

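The scene view shows the block at about (305,330) of 800x600, with the red key left and the blue key right. A larger loose look-alike stands at (373,292), and the box with its lock is at (483,385). The top view agrees. Next I'll zoom in on the block and lock in both views.

```bash
python3 -c "
import cv2,numpy as np
a=cv2.imread('pics/scene0.png');b=cv2.imread('pics/top0.png')
def c(i,x,y,w,h,k): 
    o=cv2.resize(i[y:y+h,x:x+w],None,fx=k,fy=k,interpolation=cv2.INTER_CUBIC); o=np.clip(o*1.3,0,255).astype('uint8')
    for j in range(0,w,10): cv2.putText(o,str(x+j),(j*k,8),0,.3,(0,255,255),1); cv2.line(o,(j*k,10),(j*k,14),(0,255,255),1)
    for j in range(10,h,10): cv2.putText(o,str(y+j),(0,j*k+3),0,.3,(0,255,255),1); cv2.line(o,(22,j*k),(26,j*k),(0,255,255),1)
    return o
cv2.imwrite('pics/crops.png',np.vstack([np.hstack([c(a,168,175,57,57,7),c(a,278,225,57,57,7)]),np.hstack([c(b,157,190,57,28,7),c(b,298,190,57,40,7)[:196]])]))
cv2.imwrite('pics/locktop.png',c(b,295,188,55,42,12))"
```

```text
(no output)
```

View pics/crops.png

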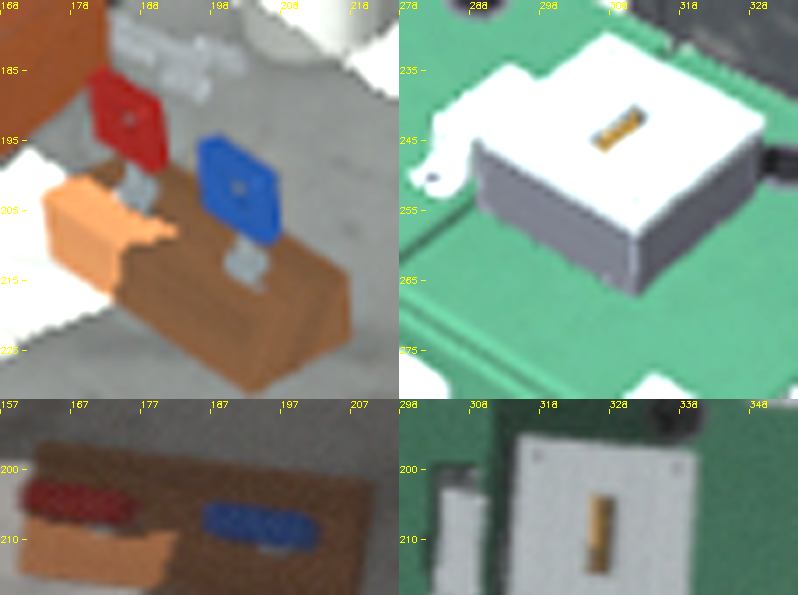

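View pics/locktop.png

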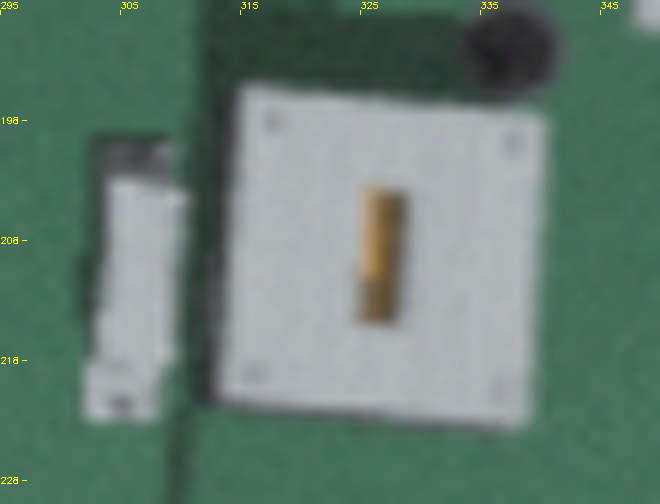

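```bash
cat > h.py <<'E'
import numpy as np,cv2
from scipy.optimize import least_squares
def ray(p,u,v):
    K=p["intrinsics"];T=np.array(p["world_from_camera"])
    d=T[:3,:3]@np.array([(u-K[0,2])/K[0,0],-(v-K[1,2])/K[1,1],-1]); return T[:3,3],d
def atz(p,u,v,z):
    o,d=ray(p,u,v); return o+d*(z-o[2])/d[2]
def tri(*obs):
    A=np.zeros((3,3));b=np.zeros(3)
    R=[ray(*o) for o in obs]
    for o,d in R:
        d=d/np.linalg.norm(d);M=np.eye(3)-np.outer(d,d);A+=M;b+=M@o
    x=np.linalg.solve(A,b)
    gap=[np.linalg.norm(np.cross(x-o,d/np.linalg.norm(d))) for o,d in R]
    return x,max(gap)
def bow(p,box,ch):
    c=p["color"].astype(float);l,t,r,b=box
    o=[i for i in range(3) if i!=ch]
    if ch==0: m=(c[...,0]>2.0*c[...,1])&(c[...,0]>2.0*c[...,2])
    else: m=(c[...,2]>1.5*c[...,0])
    n=np.zeros_like(m);n[t:b,l:r]=m[t:b,l:r]
    k,lab,st,cen=cv2.connectedComponentsWithStats(n.astype(np.uint8))
    i=1+np.argmax(st[1:,4]); return cen[i],st[i]
E
python3 - <<'E'
from h import *
from workcell import read_camera
S=read_camera("scene");T=read_camera("top")
for n,ch,bs,bt in(("red",0,(176,180,196,206),(155,195,182,212)),("blue",2,(192,190,212,212),(180,200,206,215)),("big",0,(228,172,248,200),(195,150,222,182))):
    a,sa=bow(S,bs,ch);b,sb=bow(T,bt,ch); x,g=tri((S,*a),(T,*b)); print(n,a.round(1),sa,b.round(1),sb,x.round(4),"gap",g.round(4))
sc=np.array([[607,32],[765,122],[635,233],[475,142],[620,128.5]])-[399,0]; sc=(sc+.5)/7-.5+[278,225]
tp=np.array([[240,85],[547,113],[530,428],[212,402],[382,255.5]]); tp=(tp+.5)/12-.5+[295,188]
L=[]
for a,b in zip(sc,tp):
    x,g=tri((S,*a),(T,*b)); L.append(x); print("lock",x.round(4),g.round(4),atz(S,*a,.098).round(4),atz(T,*b,.098).round(4))
L=np.array(L);print("centre",L[:4].mean(0),[np.linalg.norm(L[i]-L[(i+1)%4]).round(4) for i in range(4)])
# stand top corners: scene
sb=(np.array([[42,197],[350,278],[253,350],[200,150]])+.5)/7-.5+[168,175]
for q in sb: print("stand scene", atz(S,*q,.03).round(4))
tb=(np.array([[36,442],[372,485],[357,595],[17,573]])-[0,399]+.5)/7-.5+[157,190]
for q in tb: print("stand top", atz(T,*q,.03).round(4))
E
```

```text
red [185.8 191.6] [180 184  12  16 111] [167.8 204.4] [161 202  15   6  65] [0.5143 0.3167 0.0683] gap 0.001
blue [201.7 201.6] [196 194  12  16 133] [193.6 207.6] [186 205  16   6  70] [0.5082 0.2538 0.0677] gap 0.0008
big [238.4 186.3] [230 177  18  20 231] [207.9 165.3] [202 155  12  22 151] [0.6111 0.2231 0.0726] gap 0.0011
lock [ 0.5412 -0.0306  0.1019] 0.0003 [ 0.5451 -0.0279  0.098 ] [ 0.5419 -0.0315  0.098 ]
lock [ 0.5368 -0.0888  0.1005] 0.001 [ 0.5386 -0.0869  0.098 ] [ 0.5377 -0.0901  0.098 ]
lock [ 0.4761 -0.0848  0.0986] 0.0017 [ 0.4752 -0.0834  0.098 ] [ 0.4772 -0.0863  0.098 ]
lock [ 0.4806 -0.0258  0.0968] 0.0006 [ 0.4789 -0.0263  0.098 ] [ 0.4809 -0.0261  0.098 ]
lock [ 0.5088 -0.0574  0.0999] 0.0009 [ 0.51   -0.0556  0.098 ] [ 0.5096 -0.0585  0.098 ]
centre [ 0.50864934 -0.05752289  0.09941406] [np.float64(0.0584), np.float64(0.0608), np.float64(0.0592), np.float64(0.061)]
stand scene [0.4949 0.3496 0.03  ]
stand scene [0.5295 0.2245 0.03  ]
stand scene [0.4781 0.222  0.03  ]
stand scene [0.5534 0.3259 0.03  ]
stand top [0.5405 0.3422 0.03  ]
stand top [0.5274 0.2202 0.03  ]
stand top [0.4879 0.224  0.03  ]
stand top [0.4931 0.3464 0.03  ]
```

```bash
cat > go.py <<'E'
import sys,numpy as np
from scipy.spatial.transform import Rotation as R
from workcell import status
s=status.read_state();M=R.from_rotvec(s["tcp_rot"]).as_matrix()
psi=np.degrees(np.arctan2(M[1,1],M[0,1]))
print("t",round(s["time"],2),"pos",np.round(s["tool_pos"],4),"psi",psi.round(2),"toolz",M[:,2].round(4),"F",np.round(s["wrist_force"],1),"T",np.round(s["torque"],2),"w",round(s["width"],3),"g",round(s["grip_force"],1),"q6",round(s["q"][5],2))
if len(sys.argv)>4:
    x,y,z,p=map(float,sys.argv[1:5]);c,t=np.cos(np.radians(p)),np.sin(np.radians(p))
    G=np.array([[-t,c,0],[c,t,0],[0,0,-1]]).T
    print("turn deg",np.degrees(R.from_matrix(M.T@G).as_rotvec()).round(2),"shift after turn",(G.T@(np.array([x,y,z])-s["tool_pos"])).round(4))
E
python3 go.py .514 .317 .12 -5.6
python3 - <<'E'
from h import *
from workcell import read_camera,masks_of
T=read_camera("top")
m=[m for m in masks_of(T,"box")][0]["mask"]
# yaw of box from mask edges rectified at z=.068
c=max(cv2.findContours(m.astype(np.uint8),0,1)[0],key=len)[:,0]
P=np.array([atz(T,*q,.068)[:2] for q in c]);print(cv2.minAreaRect((P*1000).astype(np.float32)))
E
```

```text
t 0.9 pos [0.1845 0.6493 0.2313] psi 74.14 toolz [ 0.e+00  1.e-04 -1.e+00] F [-0.4 -0.2 -0.8] T [0.06 0.03 0.  ] w 1.004 g 0.0 q6 -0.04
turn deg [ 0.   -0.   79.74] shift after turn [-0.2986  0.3604  0.1113]
((512.1943359375, -20.846107482910156), (243.32241821289062, 151.3448944091797), 85.84056091308594)
```

>>> drive_tool --pt "0 0 7.1 0 0 0 0.6" --pt "0 0 7.1 0 0 0 0.6" --pt "0 0 7.1 0 0 0 0.6" --pt "0 0 7.1 0 0 0 0.6" --pt "0 0 7.1 0 0 0 0.6" --pt "0 0 7.1 0 0 0 0.6" --pt "0 0 7.1 0 0 0 0.6" --pt "0 0 7.1 0 0 0 0.6"

```text
time: 1.67
tool_pos: [0.1845, 0.6493, 0.2313]
tcp_rot: [-1.869, -2.525, -0.0]
wrist_force: [0.0, 0.1, 0.1]
width: 0.599
grip_force: 0.0
```

>>> drive_tool --pt "0 0 7.1 0 0 0 0.6" --pt "0 0 7.1 0 0 0 0.6" --pt "0 0 7.1 0 0 0 0.6" --pt "0 0 1.6 0 0 0 0.6" --pt "0 0 0 -0.02 0.024 0 0.6" --pt "0 0 0 -0.02 0.024 0 0.6" --pt "0 0 0 -0.02 0.024 0 0.6" --pt "0 0 0 -0.02 0.024 0 0.6"

```text
time: 2.33
tool_pos: [0.2728, 0.5595, 0.2313]
tcp_rot: [2.326, 2.112, 0.0]
wrist_force: [0.0, -0.1, 0.9]
width: 0.599
grip_force: 0.0
```

```bash
python3 go.py .514 .317 .12 -5.6
```

```text
t 2.33 pos [0.2728 0.5595 0.2313] psi -5.51 toolz [ 1.e-04  1.e-04 -1.e+00] F [ 0.  -0.1  0.9] T [-0.02 -0.06  0.01] w 0.599 g 0.0 q6 1.17
turn deg [ 0.01 -0.    0.09] shift after turn [-0.2178  0.2637  0.1113]
```

>>> drive_tool --pt "0 0 0 -0.022 0.0265 0 0.6" --pt "0 0 0 -0.022 0.0265 0 0.6" --pt "0 0 0 -0.022 0.0265 0 0.6" --pt "0 0 0 -0.022 0.0265 0 0.6" --pt "0 0 0 -0.022 0.0265 0 0.6" --pt "0 0 0 -0.022 0.0265 0.01 0.6" --pt "0 0 0 -0.022 0.0265 0.01 0.6" --pt "0 0 0 -0.022 0.0265 0.01 0.6"

```text
time: 3.0
tool_pos: [0.4675, 0.3635, 0.2016]
tcp_rot: [2.326, 2.111, 0.002]
wrist_force: [0.7, -0.6, -0.2]
width: 0.599
grip_force: 0.0
```

>>> drive_tool --pt "0 0 0 -0.022 0.0265 0.01 0.6" --pt "0 0 0 -0.0206 0.0259 0.01 0.6" --pt "0 0 0 0 0 0.03 0.6" --pt "0 0 0 0 0 0.03 0.6" --pt "0 0 0 0 0 0 0.6" --pt "0 0 0 0 0 0 0.6"

```text
time: 3.5
tool_pos: [0.5126, 0.316, 0.1193]
tcp_rot: [-2.326, -2.11, 0.008]
wrist_force: [-0.0, -0.2, 0.2]
width: 0.598
grip_force: 0.0
```

```bash
python3 go.py .514 .317 .048 -5.6; python3 -c "
from workcell import read_camera
import cv2
for n,(x,y,w,h) in dict(scene=(130,110,120,130),top=(120,150,120,100)).items():
    p=read_camera(n);cv2.imwrite('pics/a_'+n+'.png',cv2.resize(p['color'][y:y+h,x:x+w,::-1],(520,int(520*h/w)),interpolation=2))
import numpy as np
a=cv2.imread('pics/a_scene.png');b=cv2.imread('pics/a_top.png');H=433
cv2.imwrite('pics/a.png',np.hstack([cv2.resize(a,(400,433)),cv2.resize(b,(400,433))]))"
```

```text
t 3.5 pos [0.5126 0.316  0.1193] psi -5.59 toolz [-0.0047 -0.0025 -1.    ] F [-0.  -0.2  0.2] T [ 0.03 -0.05  0.01] w 0.598 g 0.0 q6 0.61
turn deg [-0.25  0.17  0.02] shift after turn [0.0011 0.0013 0.0713]
```

View pics/a.png

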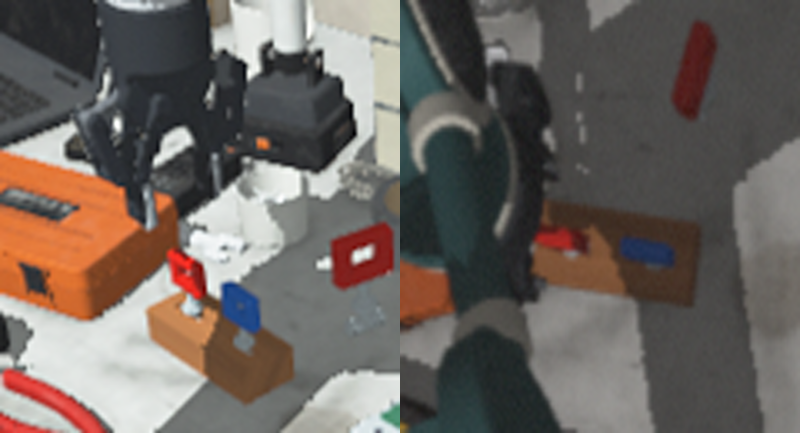

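The gripper is over the block in both views, and the keys are undisturbed with red left and blue right. I'll check the pose by projecting the TCP, then go down.

```bash
python3 go.py .5142 .3167 .048 -5.6; python3 - <<'E'
from h import *
from workcell import read_camera,status
for n in("scene","top"):
    p=read_camera(n);T=np.linalg.inv(p["world_from_camera"]);K=p["intrinsics"]
    c=T[:3,:3]@status.read_state()["tool_pos"]+T[:3,3];print(n,K[0,0]*c[0]/-c[2]+K[0,2],K[1,1]*c[1]/c[2]+K[1,2])
    if n=="scene":print(bow(p,(176,180,196,206),0)[0])
E
```

```text
t 3.6 pos [0.515  0.318  0.1229] psi -5.53 toolz [ 0.0018  0.001  -1.    ] F [ 0.3 -0.4  0.6] T [-0.01  0.03 -0.03] w 0.598 g 0.0 q6 0.61
turn deg [ 0.1  -0.07  0.07] shift after turn [-0.0014 -0.0006  0.0749]
scene 183.76745184715426 172.46501136162055
[185.67567568 191.41441441]
top 160.51601840432036 201.58020684515822
```

>>> drive_tool --pt "0 0 0 0.001 0.0015 0.02 0.6" --pt "0 0 0 0 0 0.02 0.6" --pt "0 0 0 0 0 0.018 0.6" --pt "0 0 0 0 0 0.013 0.6" --pt "0 0 0 0 0 0 0.6" --pt "0 0 0 0 0 0 0.6" --pt "0 0 0 0 0 0 0.6" --force 20

```text
time: 4.28
tool_pos: [0.5168, 0.3189, 0.0519]
tcp_rot: [2.326, 2.111, 0.004]
wrist_force: [-0.1, -0.5, 0.7]
width: 0.6
grip_force: 0.0
```

```bash
python3 go.py .5142 .3167 .048 -5.6
```

```text
t 4.28 pos [0.5168 0.3189 0.0519] psi -5.54 toolz [ 0.0022  0.0012 -1.    ] F [-0.1 -0.5  0.7] T [ 0.02  0.04 -0.05] w 0.6 g 0.0 q6 0.61
turn deg [ 0.12 -0.08  0.06] shift after turn [-0.0024 -0.0024  0.0039]
```

>>> drive_tool --pt "0 0 0 -0.0022 -0.0024 0.003 0.5" --pt "0 0 0 0 0 0 0.35" --pt "0 0 0 0 0 0 0.25" --pt "0 0 0 0 0 0 0.2" --pt "0 0 0 0 0 0 0.18" --pt "0 0 0 0 0 0 0.16"

```text
time: 4.78
tool_pos: [0.5135, 0.3162, 0.0476]
tcp_rot: [2.326, 2.111, 0.001]
wrist_force: [0.9, -0.4, -0.1]
width: 0.157
grip_force: 0.2
```

>>> drive_tool --pt "0 0 0 0 0 0 0.14" --pt "0 0 0 0 0 0 0.12" --pt "0 0 0 0 0 0 0.08" --pt "0 0 0 0 0 0 0.04" --pt "0 0 0 0 0 0 0"

```text
time: 5.2
tool_pos: [0.5135, 0.3162, 0.0475]
tcp_rot: [2.326, 2.111, 0.001]
wrist_force: [0.3, -0.6, 1.4]
width: 0.127
grip_force: 19.6
```

```bash
python3 go.py .5142 .3167 .048 -5.6
```

```text
t 5.2 pos [0.5135 0.3162 0.0475] psi -5.56 toolz [ 5.e-04  2.e-04 -1.e+00] F [ 0.3 -0.6  1.4] T [-0.05 -0.13 -0.02] w 0.127 g 19.6 q6 0.61
turn deg [ 0.03 -0.01  0.04] shift after turn [ 0.0006  0.0007 -0.0005]
```

>>> drive_tool --pt "0 0 0 0 0 0 0" --pt "0 0 0 0 0 0 0" --pt "0 0 0 0 0 -0.005 0" --pt "0 0 0 0 0 -0.01 0" --pt "0 0 0 0 0 -0.025 0" --pt "0 0 0 0 0 -0.03 0" --pt "0 0 0 0 0 -0.03 0" --pt "0 0 0 0 0 -0.02 0" --force 60

```text
time: 5.87
tool_pos: [0.5134, 0.3165, 0.1705]
tcp_rot: [-2.327, -2.111, -0.003]
wrist_force: [0.5, 0.0, -0.8]
width: 0.117
grip_force: 59.0
```

>>> drive_tool --pt "0 0 -3.5 0 0 0 0" --pt "0 0 -7 0 0 0 0" --pt "0 0 -7 0 0 0 0" --pt "0 0 -7 0 0 0 0" --pt "0 0 -7 0 0 0 0" --pt "0 0 -7 0 0 0 0" --pt "0 0 -7 0 0 0 0" --pt "0 0 -7 0 0 0 0"

```text
time: 6.53
tool_pos: [0.5122, 0.3159, 0.1673]
tcp_rot: [-1.143, -2.924, 0.002]
wrist_force: [-0.6, 0.3, -1.0]
width: 0.119
grip_force: 59.0
```

>>> drive_tool --pt "0 0 -7 0 0 0 0" --pt "0 0 -7 0 0 0 0" --pt "0 0 -7 0 0 0 0" --pt "0 0 -7 0 0 0 0" --pt "0 0 -7 0 0 0 0" --pt "0 0 -3.9 0 0 0 0" --pt "0 0 0 0 0 0 0" --pt "0 0 0 0 0 0 0"

```text
time: 7.2
tool_pos: [0.5125, 0.316, 0.1673]
tcp_rot: [-0.117, -3.138, 0.0]
wrist_force: [-0.6, -0.4, -0.4]
width: 0.121
grip_force: 59.0
```

```bash
python3 go.py .509 -.0575 .155 85.8;python3 - <<'E'
from h import *
from workcell import read_camera
S=read_camera("scene");T=read_camera("top")
a,sa=bow(S,(140,60,260,200),0);b,sb=bow(T,(100,170,200,240),0);print(a,sa,b,sb,tri((S,*a),(T,*b)))
E
```

```text
t 7.2 pos [0.5125 0.316  0.1673] psi 85.72 toolz [-1.2e-03 -2.0e-04 -1.0e+00] F [-0.6 -0.4 -0.4] T [-0.03  0.01  0.04] w 0.121 g 59.0 q6 -0.99
turn deg [-0.02 -0.07 -0.08] shift after turn [-0.0238 -0.3727  0.0123]
[238.47881356 186.27542373] [230 177  18  20 236] [109.38095238 221.30952381] [101 217  19   9  42] (array([0.526372  , 0.30644476, 0.13373533]), np.float64(0.12706879718855826))
```

>>> drive_tool --pt "0 0 0 -0.0024 -0.02 0 0" --pt "0 0 0 -0.0024 -0.035 0 0" --pt "0 0 0 -0.0024 -0.035 0 0" --pt "0 0 0 -0.0024 -0.035 0 0" --pt "0 0 0 -0.0024 -0.035 0 0" --pt "0 0 0 -0.0024 -0.035 0 0" --pt "0 0 0 -0.0024 -0.035 0 0" --pt "0 0 0 -0.0024 -0.035 0 0"

```text
time: 7.97
tool_pos: [0.5127, 0.0489, 0.1675]
tcp_rot: [0.116, 3.139, 0.0]
wrist_force: [0.2, 0.3, -1.1]
width: 0.12
grip_force: 59.0
```

>>> drive_tool --pt "0 0 0 -0.0024 -0.035 0 0" --pt "0 0 0 -0.0024 -0.035 0 0" --pt "0 0 0 0 -0.025 0.004 0" --pt "0 0 0 0 -0.0125 0.008 0" --pt "0 0 0 0 0 0 0" --pt "0 0 0 0 0 0 0" --pt "0 0 0 0 0 0 0"

```text
time: 8.55
tool_pos: [0.51, -0.0562, 0.1551]
tcp_rot: [-0.114, -3.139, -0.001]
wrist_force: [1.3, -0.3, -0.9]
width: 0.115
grip_force: 59.0
```

```bash
python3 go.py .509 -.0575 .14 85.8;python3 - <<'E'
from h import *
from workcell import read_camera
S=read_camera("scene");T=read_camera("top");S2=read_camera("scene");
a,sa=bow(S,(270,190,350,250),0);print(a,sa)
b=S["color"][190:265,270:345,::-1];c=T["color"][175:235,280:355,::-1]
cv2.imwrite("pics/b.png",np.hstack([cv2.resize(b,(400,400),interpolation=2),cv2.resize(c,(400,400),interpolation=2)]))
E
python3 go.py .509 -.0575 .14 85.8
```

```text
t 8.55 pos [ 0.51   -0.0562  0.1551] psi 85.83 toolz [-6.e-04  8.e-04 -1.e+00] F [ 1.3 -0.3 -0.9] T [-0.03  0.02  0.03] w 0.115 g 59.0 q6 -1.66
turn deg [ 0.04 -0.04  0.03] shift after turn [ 0.0009 -0.0013  0.0151]
[306.81 214.72] [303 205   9  19 100]
t 8.7 pos [ 0.5104 -0.0559  0.1555] psi 85.93 toolz [ 4.e-04  3.e-04 -1.e+00] F [-0.5  1.  -0.5] T [ 0.03 -0.    0.02] w 0.118 g 59.0 q6 -1.66
turn deg [0.02 0.02 0.13] shift after turn [ 0.0013 -0.0017  0.0155]
```

View pics/b.png

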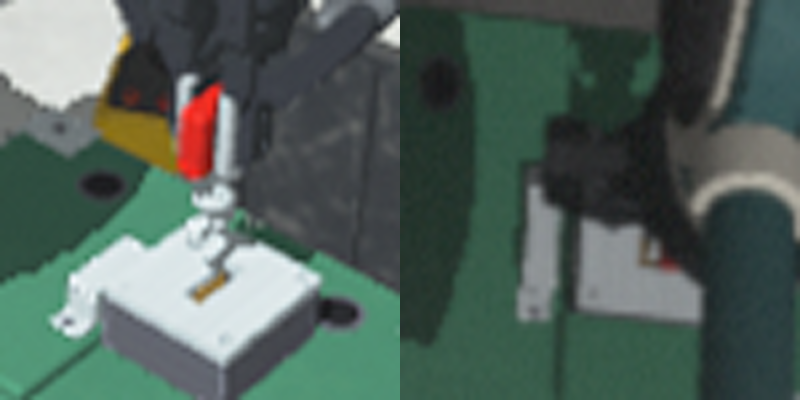

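The left crop shows the red key upright in the grip, directly above the slot at about (210,285); the right crop is mostly hidden by the arm. Going down to just above the plate.

>>> drive_tool --pt "0 0 0 0.0008 -0.001 0.01 0" --pt "0 0 0 0 0 0.01 0" --pt "0 0 0 0 0 0.002 0" --pt "0 0 0 0 0 0 0" --pt "0 0 0 0 0 0 0"

```text
time: 9.12
tool_pos: [0.5087, -0.0579, 0.1325]
tcp_rot: [-0.114, -3.138, -0.0]
wrist_force: [-0.5, 0.3, -0.5]
width: 0.114
grip_force: 59.0
```

>>> drive_tool --pt "0 0 0 0 0 0.001 0" --pt "0 0 0 0 0 0.001 0" --pt "0 0 0 0 0 0.001 0"

```text
time: 9.37
tool_pos: [0.5096, -0.0582, 0.1306]
tcp_rot: [0.114, 3.139, -0.0]
wrist_force: [0.4, 0.3, -0.2]
width: 0.119
grip_force: 59.0
```

```bash
python3 go.py .5095 -.057 .13 85.8
```

```text
t 9.37 pos [ 0.5096 -0.0582  0.1306] psi 85.84 toolz [ 7.e-04 -1.e-04 -1.e+00] F [ 0.4  0.3 -0.2] T [0.03 0.02 0.03] w 0.119 g 59.0 q6 -1.66
turn deg [-0.    0.04  0.04] shift after turn [0.0002 0.0012 0.0006]
```

>>> drive_tool --pt "0 0 0 0 0.0006 0.001 0" --pt "0 0 0 0 0 0.001 0" --pt "0 0 0 0 0 0 0"

```text
time: 9.62
tool_pos: [0.5098, -0.0576, 0.1285]
tcp_rot: [0.114, 3.138, -0.0]
wrist_force: [1.8, -0.5, -0.2]
width: 0.12
grip_force: 59.0
```

>>> drive_tool --pt "0 0 0 0 0 0.001 0" --pt "0 0 0 0 0 0.001 0" --pt "0 0 0 0 0 0 0"

```text
time: 9.87
tool_pos: [0.5099, -0.0576, 0.1264]
tcp_rot: [0.114, 3.138, -0.0]
wrist_force: [1.3, 0.3, -1.0]
width: 0.118
grip_force: 59.0
```

```bash
python3 go.py .5095 -.057 .13 85.8
```

```text
t 9.87 pos [ 0.5099 -0.0576  0.1264] psi 85.84 toolz [ 1.4e-03 -2.0e-04 -1.0e+00] F [ 1.3  0.3 -1. ] T [-0.04 -0.48  0.02] w 0.118 g 59.0 q6 -1.66
turn deg [-0.01  0.08  0.04] shift after turn [ 0.0005  0.0006 -0.0036]
```

Apparently it's already 4 mm into the slot, with only a small side force in +x. I'll ease over and continue.

>>> drive_tool --pt "0 0 0 -0.0006 0 0 0" --pt "0 0 0 0 0 0.001 0" --pt "0 0 0 0 0 0.001 0" --pt "0 0 0 0 0 0 0"

```text
time: 10.2
tool_pos: [0.5101, -0.0576, 0.1241]
tcp_rot: [0.114, 3.139, -0.0]
wrist_force: [1.9, -0.3, -0.4]
width: 0.117
grip_force: 59.0
```

```bash
python3 go.py .5095 -.057 .13 85.8
```

```text
t 10.2 pos [ 0.5101 -0.0576  0.1241] psi 85.84 toolz [ 3.e-04 -0.e+00 -1.e+00] F [ 1.9 -0.3 -0.4] T [-0.02 -0.47  0.01] w 0.117 g 59.0 q6 -1.66
turn deg [-0.    0.02  0.04] shift after turn [ 0.0006  0.0005 -0.0059]
```

>>> drive_tool --pt "0 0 0 -0.0005 0 0 0" --pt "0 0 0 0 0 0.001 0" --pt "0 0 0 0 0 0.001 0" --pt "0 0 0 0 0 0.001 0" --pt "0 0 0 0 0 0 0"

```text
time: 10.62
tool_pos: [0.5101, -0.0576, 0.1209]
tcp_rot: [-0.114, -3.139, -0.0]
wrist_force: [1.7, -0.2, -1.5]
width: 0.118
grip_force: 59.0
```

```bash
python3 go.py .5095 -.057 .13 85.8
```

```text
t 10.62 pos [ 0.5101 -0.0576  0.1209] psi 85.84 toolz [-6.e-04  1.e-04 -1.e+00] F [ 1.7 -0.2 -1.5] T [-0.01 -0.25  0.02] w 0.118 g 59.0 q6 -1.66
turn deg [ 0.   -0.04  0.04] shift after turn [ 0.0007  0.0005 -0.0091]
```

>>> drive_tool --pt "0 0 0 0 0 0.001 0" --pt "0 0 0 0 0 0.001 0" --pt "0 0 0 0 0 0.001 0" --pt "0 0 0 0 0 0 0"

```text
time: 10.95
tool_pos: [0.51, -0.0575, 0.1179]
tcp_rot: [-0.114, -3.139, -0.0]
wrist_force: [-0.0, -0.2, -0.2]
width: 0.116
grip_force: 59.0
```

```bash
python3 go.py .5095 -.057 .13 85.8
```

```text
t 10.95 pos [ 0.51   -0.0575  0.1179] psi 85.84 toolz [-8.e-04  1.e-04 -1.e+00] F [-0.  -0.2 -0.2] T [-0.   -0.11  0.01] w 0.116 g 59.0 q6 -1.66
turn deg [ 0.   -0.05  0.04] shift after turn [ 0.0006  0.0005 -0.0121]
```

>>> drive_tool --pt "0 0 0 0 0 0.001 0" --pt "0 0 0 0 0 0.0005 0" --pt "0 0 0 0 0 0.0005 0" --pt "0 0 0 0 0 0 0"

```text
time: 11.28
tool_pos: [0.5102, -0.0575, 0.1161]
tcp_rot: [-0.114, -3.139, -0.0]
wrist_force: [-1.5, 0.4, -0.6]
width: 0.119
grip_force: 59.0
```

```bash
python3 go.py
```

```text
t 11.28 pos [ 0.5102 -0.0575  0.1161] psi 85.84 toolz [-5.e-04  1.e-04 -1.e+00] F [-1.5  0.4 -0.6] T [-0.03 -0.02 -0.02] w 0.119 g 59.0 q6 -1.66
```

>>> drive_tool --pt "0 0 0 0 0 0.0005 0" --pt "0 0 0 0 0 0 0" --pt "0 0 0 0 0 0 0"

```text
time: 11.53
tool_pos: [0.5104, -0.0576, 0.1158]
tcp_rot: [-0.114, -3.139, 0.0]
wrist_force: [0.6, -0.0, -0.9]
width: 0.118
grip_force: 59.0
```

```bash
python3 go.py
```

```text
t 11.53 pos [ 0.5104 -0.0576  0.1158] psi 85.84 toolz [-0. -0. -1.] F [ 0.6 -0.  -0.9] T [-0.01 -0.    0.02] w 0.118 g 59.0 q6 -1.66
```

>>> drive_tool --pt "0 0 0 0 0 0.0005 0" --pt "0 0 0 0 0 0 0" --pt "0 0 0 0 0 0 0"

```text
time: 11.78
tool_pos: [0.5105, -0.0576, 0.1155]
tcp_rot: [0.114, 3.139, -0.0]
wrist_force: [-1.0, 0.3, 1.8]
width: 0.119
grip_force: 59.4
```

```bash
python3 go.py
```

```text
t 11.78 pos [ 0.5105 -0.0576  0.1155] psi 85.84 toolz [ 2.e-04 -0.e+00 -1.e+00] F [-1.   0.3  1.8] T [-0.    0.17 -0.01] w 0.119 g 59.4 q6 -1.66
```

>>> drive_tool --pt "0 0 0 0 0 0.0005 0" --pt "0 0 0 0 0 0 0" --pt "0 0 0 0 0 0 0"

```text
time: 12.03
tool_pos: [0.5106, -0.0576, 0.1155]
tcp_rot: [0.114, 3.139, -0.0]
wrist_force: [-1.9, 0.7, 5.2]
width: 0.115
grip_force: 59.8
```

```bash
python3 go.py
```

```text
t 12.03 pos [ 0.5106 -0.0576  0.1155] psi 85.84 toolz [ 3.e-04 -1.e-04 -1.e+00] F [-1.9  0.7  5.2] T [ 0.07  0.45 -0.01] w 0.115 g 59.8 q6 -1.66
```

>>> drive_tool --pt "0 0 0 0 0 -0.0008 0" --pt "0 0 4 0 0 0 0" --pt "0 0 4 0 0 0 0" --pt "0 0 4 0 0 0 0" --pt "0 0 0 0 0 0 0"

```text
time: 12.45
tool_pos: [0.5104, -0.0582, 0.1156]
tcp_rot: [0.444, 3.11, -0.002]
wrist_force: [-0.7, -3.5, 1.7]
width: 0.117
grip_force: 59.3
```

```bash
python3 go.py
```

```text
t 12.45 pos [ 0.5104 -0.0582  0.1156] psi 73.76 toolz [-0.     -0.0012 -1.    ] F [-0.7 -3.5  1.7] T [-0.47  0.16 -0.01] w 0.117 g 59.3 q6 -1.45
```

>>> drive_tool --pt "0 0 4 0 0 0 0" --pt "0 0 4 0 0 0 0" --pt "0 0 4 0 0 0 0" --pt "0 0 0 0 0 0 0"

```text
time: 12.78
tool_pos: [0.5103, -0.0584, 0.1156]
tcp_rot: [0.763, 3.047, -0.002]
wrist_force: [-0.5, -4.4, 1.2]
width: 0.116
grip_force: 59.4
```

```bash
python3 go.py
```

```text
t 12.78 pos [ 0.5103 -0.0584  0.1156] psi 61.88 toolz [-3.0e-04 -1.5e-03 -1.0e+00] F [-0.5 -4.4  1.2] T [-0.75  0.28  0.04] w 0.116 g 59.4 q6 -1.24
```

>>> drive_tool --pt "0 0 0 -0.0005 -0.0008 0 0" --pt "0 0 4 0 0 0 0" --pt "0 0 4 0 0 0 0" --pt "0 0 4 0 0 0 0" --pt "0 0 0 0 0 0 0"

```text
time: 13.2
tool_pos: [0.5102, -0.0586, 0.1155]
tcp_rot: [-1.077, -2.951, 0.0]
wrist_force: [-1.7, -1.7, 2.5]
width: 0.117
grip_force: 59.5
```

```bash
python3 go.py
```

```text
t 13.2 pos [ 0.5102 -0.0586  0.1155] psi 49.89 toolz [-6.e-04 -1.e-04 -1.e+00] F [-1.7 -1.7  2.5] T [-0.46  0.39  0.1 ] w 0.117 g 59.5 q6 -1.03
```

>>> drive_tool --pt "0 0 4 0 0 0 0" --pt "0 0 4 0 0 0 0" --pt "0 0 4 0 0 0 0" --pt "0 0 0 0 0 0 0"

```text
time: 13.53
tool_pos: [0.5101, -0.0587, 0.1156]
tcp_rot: [-1.378, -2.823, 0.001]
wrist_force: [-2.6, -2.4, 3.3]
width: 0.115
grip_force: 59.5
```

```bash
python3 go.py
```

```text
t 13.53 pos [ 0.5101 -0.0587  0.1156] psi 37.95 toolz [-8.e-04 -2.e-04 -1.e+00] F [-2.6 -2.4  3.3] T [-0.52  0.57  0.07] w 0.115 g 59.5 q6 -0.83
```

>>> drive_tool --pt "0 0 0 0 -0.0006 -0.0003 0" --pt "0 0 4 0 0 0 0" --pt "0 0 4 0 0 0 0" --pt "0 0 4 0 0 0 0" --pt "0 0 4 0 0 0 0" --pt "0 0 0 0 0 0 0"

```text
time: 14.03
tool_pos: [0.5099, -0.0587, 0.1156]
tcp_rot: [-1.758, -2.603, -0.0]
wrist_force: [-1.1, -2.6, 0.1]
width: 0.12
grip_force: 59.2
```

```bash
python3 go.py
```

```text
t 14.03 pos [ 0.5099 -0.0587  0.1156] psi 21.93 toolz [-2.e-04  3.e-04 -1.e+00] F [-1.1 -2.6  0.1] T [-0.31  0.23 -0.01] w 0.12 g 59.2 q6 -0.55
```

>>> drive_tool --pt "0 0 3 0 0 0 0" --pt "0 0 3 0 0 0 0" --pt "0 0 0 0 0 0 0"

```text
time: 14.28
tool_pos: [0.5098, -0.0588, 0.1156]
tcp_rot: [-1.891, -2.509, -0.0]
wrist_force: [-1.1, -2.0, -0.7]
width: 0.115
grip_force: 59.2
```

```bash
python3 go.py
```

```text
t 14.28 pos [ 0.5098 -0.0588  0.1156] psi 15.99 toolz [-3.e-04  3.e-04 -1.e+00] F [-1.1 -2.  -0.7] T [-0.31  0.25  0.04] w 0.115 g 59.2 q6 -0.44
```

>>> drive_tool --pt "0 0 2 0 0 0 0" --pt "0 0 2 0 0 0 0" --pt "0 0 0 0 0 0 0"

```text
time: 14.53
tool_pos: [0.5098, -0.0588, 0.1156]
tcp_rot: [-1.976, -2.442, 0.0]
wrist_force: [-1.6, -2.5, 0.4]
width: 0.116
grip_force: 59.2
```

```bash
python3 go.py
```

```text
t 14.53 pos [ 0.5098 -0.0588  0.1156] psi 12.03 toolz [-5.e-04  2.e-04 -1.e+00] F [-1.6 -2.5  0.4] T [-0.29  0.33  0.04] w 0.116 g 59.2 q6 -0.37
```

>>> drive_tool --pt "0 0 2 0 0 0 0" --pt "0 0 2 0 0 0 0" --pt "0 0 0 0 0 0 0"

```text
time: 14.78
tool_pos: [0.5097, -0.0588, 0.1156]
tcp_rot: [-2.061, -2.371, 0.0]
wrist_force: [-1.1, -1.7, 0.7]
width: 0.116
grip_force: 59.2
```

```bash
python3 go.py
```

```text
t 14.78 pos [ 0.5097 -0.0588  0.1156] psi 8.0 toolz [-5.e-04  2.e-04 -1.e+00] F [-1.1 -1.7  0.7] T [-0.33  0.33  0.05] w 0.116 g 59.2 q6 -0.3
```

>>> drive_tool --pt "0 0 1 0 0 0 0" --pt "0 0 0 0 0 0 0"

```text
time: 14.95
tool_pos: [0.5097, -0.0588, 0.1156]
tcp_rot: [-2.083, -2.351, 0.0]
wrist_force: [-2.1, -0.9, 0.2]
width: 0.116
grip_force: 59.2
```

```bash
python3 go.py
```

```text
t 14.95 pos [ 0.5097 -0.0588  0.1156] psi 6.92 toolz [-7.e-04  2.e-04 -1.e+00] F [-2.1 -0.9  0.2] T [-0.27  0.31  0.11] w 0.116 g 59.2 q6 -0.28
```

>>> drive_tool --pt "0 0 1 0 0 0 0" --pt "0 0 0 0 0 0 0"

```text
time: 15.12
tool_pos: [0.5097, -0.0588, 0.1156]
tcp_rot: [-2.105, -2.331, 0.0]
wrist_force: [-1.7, -1.0, -1.3]
width: 0.122
grip_force: 59.0
```

```bash
python3 go.py
```

```text
t 15.12 pos [ 0.5097 -0.0588  0.1156] psi 5.84 toolz [-6.e-04  2.e-04 -1.e+00] F [-1.7 -1.  -1.3] T [-0.28  0.44  0.16] w 0.122 g 59.0 q6 -0.27
```

>>> drive_tool --pt "0 0 1 0 0 0 0" --pt "0 0 0 0 0 0 0"

```text
time: 15.28
tool_pos: [0.5097, -0.0588, 0.1156]
tcp_rot: [-2.126, -2.312, 0.001]
wrist_force: [-2.3, -1.1, -2.0]
width: 0.119
grip_force: 59.0
```

```bash
python3 go.py
```

```text
t 15.28 pos [ 0.5097 -0.0588  0.1156] psi 4.82 toolz [-7.e-04  1.e-04 -1.e+00] F [-2.3 -1.1 -2. ] T [-0.2   0.45  0.23] w 0.119 g 59.0 q6 -0.25
```

>>> drive_tool --pt "0 0 1 0 0 0 0" --pt "0 0 0 0 0 0 0"

```text
time: 15.45
tool_pos: [0.5097, -0.0588, 0.1156]
tcp_rot: [-2.146, -2.294, 0.001]
wrist_force: [-2.4, -1.4, -1.5]
width: 0.116
grip_force: 59.0
```

```bash
python3 go.py
```

```text
t 15.45 pos [ 0.5097 -0.0588  0.1156] psi 3.81 toolz [-8.e-04  1.e-04 -1.e+00] F [-2.4 -1.4 -1.5] T [-0.19  0.44  0.33] w 0.116 g 59.0 q6 -0.23
```

>>> drive_tool --pt "0 0 0 0 0 0 0" --pt "0 0 -5 0 0 0 0" --pt "0 0 -5 0 0 0 0" --pt "0 0 -5 0 0 0 0" --pt "0 0 -5 0 0 0 0" --pt "0 0 -5 0 0 0 0" --pt "0 0 -5 0 0 0 0" --pt "0 0 0 0 0 0 0"

```text
time: 16.12
tool_pos: [0.5104, -0.0589, 0.1162]
tcp_rot: [1.477, 2.772, 0.001]
wrist_force: [-1.1, -0.3, -0.4]
width: 0.115
grip_force: 59.1
```

```bash
python3 go.py
```

```text
t 16.12 pos [ 0.5104 -0.0589  0.1162] psi 33.92 toolz [ 9.e-04  3.e-04 -1.e+00] F [-1.1 -0.3 -0.4] T [-0.11  0.33 -0.  ] w 0.115 g 59.1 q6 -0.76
```

>>> drive_tool --pt "0 0 -5 0 0 0 0" --pt "0 0 -5 0 0 0 0" --pt "0 0 -5 0 0 0 0" --pt "0 0 -5 0 0 0 0" --pt "0 0 -5 0 0 0 0" --pt "0 0 -5 0 0 0 0" --pt "0 0 0 0 0 0 0"

```text
time: 16.7
tool_pos: [0.5107, -0.0587, 0.1162]
tcp_rot: [0.712, 3.058, 0.001]
wrist_force: [-0.4, 0.2, -0.2]
width: 0.121
grip_force: 59.0
```

```bash
python3 go.py
```

```text
t 16.7 pos [ 0.5107 -0.0587  0.1162] psi 63.79 toolz [ 1.6e-03  5.0e-04 -1.0e+00] F [-0.4  0.2 -0.2] T [-0.02  0.05  0.01] w 0.121 g 59.0 q6 -1.28
```

>>> drive_tool --pt "0 0 -5 0 0 0 0" --pt "0 0 -5 0 0 0 0" --pt "0 0 -5 0 0 0 0" --pt "0 0 -4 0 0 0 0" --pt "0 0 0 0 0 0 0"

```text
time: 17.12
tool_pos: [0.5108, -0.0585, 0.1163]
tcp_rot: [0.2, 3.133, 0.001]
wrist_force: [0.5, 1.5, -1.5]
width: 0.115
grip_force: 59.0
```

```bash
python3 go.py
```

```text
t 17.12 pos [ 0.5108 -0.0585  0.1163] psi 82.68 toolz [ 1.8e-03  8.0e-04 -1.0e+00] F [ 0.5  1.5 -1.5] T [ 0.25 -0.04  0.02] w 0.115 g 59.0 q6 -1.61
```

>>> drive_tool --pt "0 0 -2 0 0 0 0" --pt "0 0 -2 0 0 0 0" --pt "0 0 -2 0 0 0 0" --pt "0 0 0 0 0 0 0"

```text
time: 17.45
tool_pos: [0.5108, -0.0584, 0.1162]
tcp_rot: [0.038, 3.14, 0.001]
wrist_force: [-0.1, 2.5, -0.4]
width: 0.114
grip_force: 59.0
```

```bash
python3 go.py
```

```text
t 17.45 pos [ 0.5108 -0.0584  0.1162] psi 88.6 toolz [ 1.6e-03  9.0e-04 -1.0e+00] F [-0.1  2.5 -0.4] T [ 0.45 -0.11 -0.  ] w 0.114 g 59.0 q6 -1.71
```

>>> drive_tool --pt "0 0 -2 0 0 0 0" --pt "0 0 -0.5 0 0 0 0" --pt "0 0 0 0 0 0 0" --pt "0 0 2 0 0 0 0" --pt "0 0 2.5 0 0 0 0" --pt "0 0 0 0 0.0004 0 0" --pt "0 0 0 0 0 0 0"

```text
time: 18.03
tool_pos: [0.5101, -0.0588, 0.1159]
tcp_rot: [0.087, 3.14, -0.001]
wrist_force: [0.2, -0.1, -0.6]
width: 0.122
grip_force: 59.0
```

```bash
python3 go.py .5108 -.058 .125 85.8
```

```text
t 18.03 pos [ 0.5101 -0.0588  0.1159] psi 86.82 toolz [ 1.e-04 -6.e-04 -1.e+00] F [ 0.2 -0.1 -0.6] T [0.   0.01 0.02] w 0.122 g 59.0 q6 -1.68
turn deg [-0.04  0.01  1.02] shift after turn [-0.0007  0.0009 -0.0091]
```

>>> drive_tool --pt "0 0 0 0 0 -0.001 0" --pt "0 0 0 0 0 -0.001 0" --pt "0 0 0 0 0 -0.001 0" --pt "0 0 0 0 0 0 0"

```text
time: 18.37
tool_pos: [0.5103, -0.0586, 0.1192]
tcp_rot: [0.087, 3.14, -0.0]
wrist_force: [0.1, -0.4, -1.1]
width: 0.118
grip_force: 59.0
```

```bash
python3 go.py .5108 -.058 .125 85.8
```

```text
t 18.37 pos [ 0.5103 -0.0586  0.1192] psi 86.84 toolz [ 6.e-04 -2.e-04 -1.e+00] F [ 0.1 -0.4 -1.1] T [ 0.04 -0.05  0.01] w 0.118 g 59.0 q6 -1.68
turn deg [-0.01  0.03  1.04] shift after turn [-0.0005  0.0007 -0.0058]
```

>>> drive_tool --pt "0 0 1 0 0 -0.001 0" --pt "0 0 0 0 0 -0.001 0" --pt "0 0 0 0 0 -0.002 0" --pt "0 0 0 0 0 -0.002 0"

```text
time: 18.7
tool_pos: [0.5101, -0.0585, 0.1251]
tcp_rot: [0.114, 3.139, -0.0]
wrist_force: [-0.2, 0.4, -1.5]
width: 0.114
grip_force: 59.0
```

```bash
python3 go.py .5125 .316 .167 85.8
```

```text
t 18.7 pos [ 0.5101 -0.0585  0.1251] psi 85.84 toolz [ 1.e-04 -0.e+00 -1.e+00] F [-0.2  0.4 -1.5] T [-0.03 -0.13  0.05] w 0.114 g 59.0 q6 -1.66
turn deg [-0.    0.01  0.04] shift after turn [ 0.025   0.3737 -0.0419]
```

>>> drive_tool --pt "0 0 0 0 0 -0.002 0" --pt "0 0 0 0 0 -0.003 0" --pt "0 0 0 0 0 -0.005 0" --pt "0 0 0 0 0 -0.01 0" --pt "0 0 0 0 0 -0.01 0" --pt "0 0 0 0 0 -0.01 0" --pt "0 0 0 0 0 0 0"

```text
time: 19.28
tool_pos: [0.5121, -0.0588, 0.1684]
tcp_rot: [0.114, 3.134, -0.001]
wrist_force: [0.8, -0.6, -0.1]
width: 0.115
grip_force: 59.1
```

```bash
python3 go.py .5135 .3162 .167 -5.56; python3 - <<'E'
from h import *
from workcell import read_camera
S=read_camera("scene");b=S["color"][170:270,250:350,::-1]
a,sa=bow(S,(270,150,350,250),0);print(a,sa)
cv2.imwrite("pics/c.png",cv2.resize(b,(600,600),interpolation=2))
E
```

```text
t 19.28 pos [ 0.5121 -0.0588  0.1684] psi 85.84 toolz [ 5.3e-03 -9.0e-04 -1.0e+00] F [ 0.8 -0.6 -0.1] T [0.04 0.03 0.02] w 0.115 g 59.1 q6 -1.66
turn deg [ 0.22  0.26 91.4 ] shift after turn [ 0.3734 -0.035   0.0014]
[308.89423077 208.97115385] [305 199   9  19 104]
```

View pics/c.png

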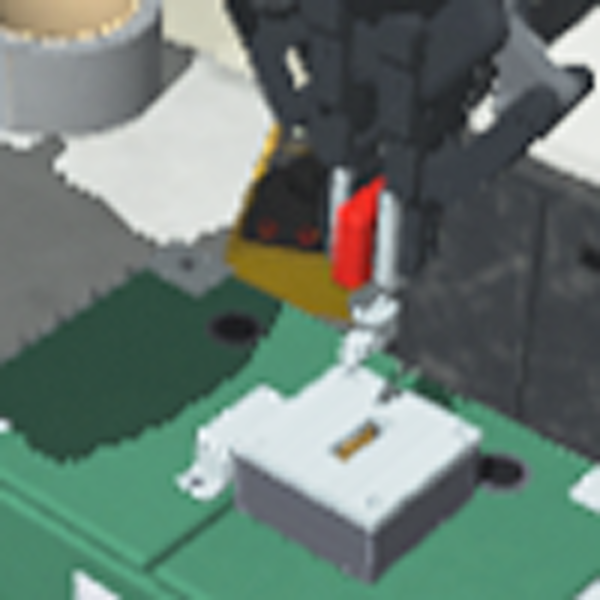

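The key is upright in the grip, clear of the lock with the hole visible at (355,440) in the crop. Carrying it back to the block.

>>> drive_tool --pt "0 0 0 0.002 0.02 0 0" --pt "0 0 0 0.0022 0.036 0 0" --pt "0 0 0 0.0024 0.036 0 0" --pt "0 0 0 0.0024 0.036 0 0" --pt "0 0 0 0.0024 0.036 0 0" --pt "0 0 0 0.0024 0.036 0 0" --pt "0 0 0 0.0024 0.036 0 0" --pt "0 0 0 0.0024 0.036 0 0"

```text
time: 20.0
tool_pos: [0.5106, 0.2158, 0.1646]
tcp_rot: [-0.114, -3.139, 0.0]
wrist_force: [1.4, -0.5, -0.4]
width: 0.117
grip_force: 59.0
```

>>> drive_tool --pt "0 0 0 0.0024 0.036 0 0" --pt "0 0 0 0.0024 0.036 0 0" --pt "0 0 0 0.001 0.03 0 0" --pt "0 0 7 0 0 0 0" --pt "0 0 7 0 0 0 0" --pt "0 0 7 0 0 0 0" --pt "0 0 7 0 0 0 0" --pt "0 0 7 0 0 0 0"

```text
time: 20.67
tool_pos: [0.5124, 0.3163, 0.1643]
tcp_rot: [-1.061, -2.956, 0.001]
wrist_force: [0.2, 0.5, -1.6]
width: 0.117
grip_force: 59.0
```

>>> drive_tool --pt "0 0 7 0 0 0 0" --pt "0 0 7 0 0 0 0" --pt "0 0 7 0 0 0 0" --pt "0 0 7 0 0 0 0" --pt "0 0 7 0 0 0 0" --pt "0 0 7 0 0 0 0" --pt "0 0 7 0 0 0 0" --pt "0 0 7 0 0 0 0"

```text
time: 21.33
tool_pos: [0.5125, 0.3161, 0.1644]
tcp_rot: [-2.325, -2.112, 0.001]
wrist_force: [0.4, 0.0, 0.2]
width: 0.119
grip_force: 59.0
```

>>> drive_tool --pt "0 0 0.4 0 0 0 0" --pt "0 0 0 0 0 0 0" --pt "0 0 0 0 0 0 0" --pt "0 0 0 0 0 0 0"

```text
time: 21.67
tool_pos: [0.5127, 0.3162, 0.1647]
tcp_rot: [-2.324, -2.113, 0.0]
wrist_force: [-0.4, 0.4, -1.4]
width: 0.115
grip_force: 59.0
```

```bash
python3 go.py .5135 .3162 .0775 -5.56
```

```text
t 21.67 pos [0.5127 0.3162 0.1647] psi -5.44 toolz [-3.e-04 -1.e-04 -1.e+00] F [-0.4  0.4 -1.4] T [0.05 0.   0.02] w 0.115 g 59.0 q6 0.61
turn deg [-0.01  0.01  0.12] shift after turn [0.     0.0008 0.0872]
```

>>> drive_tool --pt "0 0 0 0 0.0008 0.02 0" --pt "0 0 0 0 0 0.03 0" --pt "0 0 0 0 0 0.03 0" --pt "0 0 0 0 0 0.014 0" --pt "0 0 0 0 0 0 0" --pt "0 0 0 0 0 0 0" --pt "0 0 0 0 0 0 0" --pt "0 0 0 0 0 0 0"

```text
time: 22.33
tool_pos: [0.5152, 0.3171, 0.073]
tcp_rot: [2.325, 2.111, 0.006]
wrist_force: [0.8, -0.7, -0.5]
width: 0.118
grip_force: 59.0
```

```bash
python3 go.py .5135 .3162 .0475 -5.56
```

```text
t 22.33 pos [0.5152 0.3171 0.073 ] psi -5.54 toolz [ 0.0033  0.0018 -1.    ] F [ 0.8 -0.7 -0.5] T [-0.    0.   -0.01] w 0.118 g 59.0 q6 0.61
turn deg [ 0.18 -0.12  0.02] shift after turn [-0.0011 -0.0016  0.0255]
```

>>> drive_tool --pt "0 0 0 0 0 0 0" --pt "0 0 0 0 0 0 0" --pt "0 0 0 0 0 0 0" --pt "0 0 0 0 0 0 0"

```text
time: 22.67
tool_pos: [0.5139, 0.3164, 0.0715]
tcp_rot: [2.326, 2.111, 0.002]
wrist_force: [0.1, -0.7, -0.6]
width: 0.116
grip_force: 59.0
```

```bash
python3 go.py .5135 .3162 .0475 -5.56
```

```text
t 22.67 pos [0.5139 0.3164 0.0715] psi -5.56 toolz [ 9.e-04  5.e-04 -1.e+00] F [ 0.1 -0.7 -0.6] T [-0.03  0.   -0.04] w 0.116 g 59.0 q6 0.61
turn deg [ 0.05 -0.03  0.  ] shift after turn [-0.0002 -0.0004  0.024 ]
```

>>> drive_tool --pt "0 0 0 0 -0.0002 0.003 0" --pt "0 0 0 0 0 0.002 0" --pt "0 0 0 0 0 0.002 0" --pt "0 0 0 0 0 0.001 0" --pt "0 0 0 0 0 0.001 0" --pt "0 0 0 0 0 0.001 0" --pt "0 0 0 0 0 0 0" --pt "0 0 0 0 0 0 0"

```text
time: 23.33
tool_pos: [0.5134, 0.3162, 0.0608]
tcp_rot: [-2.327, -2.111, 0.0]
wrist_force: [-0.2, -0.4, -1.3]
width: 0.116
grip_force: 59.1
```

```bash
python3 go.py .5135 .3162 .0475 -5.56
```

```text
t 23.33 pos [0.5134 0.3162 0.0608] psi -5.56 toolz [-1.e-04 -1.e-04 -1.e+00] F [-0.2 -0.4 -1.3] T [-0.01 -0.05  0.04] w 0.116 g 59.1 q6 0.61
turn deg [-0.01  0.    0.  ] shift after turn [0.     0.0001 0.0133]
```

>>> drive_tool --pt "0 0 0 0 0 0.001 0" --pt "0 0 0 0 0 0.001 0" --pt "0 0 0 0 0 0.001 0" --pt "0 0 0 0 0 0 0"

```text
time: 23.67
tool_pos: [0.5135, 0.3162, 0.0577]
tcp_rot: [2.326, 2.111, 0.0]
wrist_force: [0.4, -0.6, -1.4]
width: 0.118
grip_force: 59.1
```

```bash
python3 go.py .5135 .3162 .0475 -5.56
```

```text
t 23.67 pos [0.5135 0.3162 0.0577] psi -5.56 toolz [ 2.e-04 -0.e+00 -1.e+00] F [ 0.4 -0.6 -1.4] T [ 0.  -0.1  0. ] w 0.118 g 59.1 q6 0.61
turn deg [0.01 0.   0.  ] shift after turn [0.     0.     0.0102]
```

Tip is 5 mm into the slot with no resistance. Seating it.

>>> drive_tool --pt "0 0 0 0 0 0.002 0" --pt "0 0 0 0 0 0.002 0" --pt "0 0 0 0 0 0.002 0" --pt "0 0 0 0 0 0.002 0" --pt "0 0 0 0 0 0.001 0" --pt "0 0 0 0 0 0.0005 0" --pt "0 0 0 0 0 0 0" --pt "0 0 0 0 0 0 0"

```text
time: 24.33
tool_pos: [0.5135, 0.3162, 0.0483]
tcp_rot: [2.327, 2.111, 0.0]
wrist_force: [0.6, 0.3, -1.6]
width: 0.119
grip_force: 59.1
```

```bash
python3 go.py .5135 .3162 .0475 -5.56
```

```text
t 24.33 pos [0.5135 0.3162 0.0483] psi -5.56 toolz [ 1.e-04 -0.e+00 -1.e+00] F [ 0.6  0.3 -1.6] T [-0.05 -0.22 -0.02] w 0.119 g 59.1 q6 0.61
turn deg [ 0.  0. -0.] shift after turn [-0.      0.      0.0008]
```

>>> drive_tool --pt "0 0 0 0 0 0.0007 0" --pt "0 0 0 0 0 0 0" --pt "0 0 0 0 0 0 0.1" --pt "0 0 0 0 0 0 0.13" --pt "0 0 0 0 0 0 0.16" --pt "0 0 0 0 0 0 0.22" --pt "0 0 0 0 0 0 0.35" --pt "0 0 0 0 0 0 0.5" --force 20

```text
time: 25.0
tool_pos: [0.5133, 0.3162, 0.0477]
tcp_rot: [-2.326, -2.111, 0.0]
wrist_force: [1.0, -0.3, 0.4]
width: 0.475
grip_force: 0.0
```

>>> drive_tool --pt "0 0 0 0 0 0 0.6" --pt "0 0 0 0 0 0 0.6" --pt "0 0 0 0 0 -0.01 0.6" --pt "0 0 0 0 0 -0.02 0.6" --pt "0 0 0 0 0 -0.03 0.6" --pt "0 0 0 0 0 -0.03 0.6" --pt "0 0 0 0 0 -0.03 0.6" --pt "0 0 0 0 0 -0.03 0.6"

```text
time: 25.67
tool_pos: [0.5133, 0.3161, 0.1999]
tcp_rot: [2.326, 2.111, 0.001]
wrist_force: [0.1, 0.7, -0.4]
width: 0.597
grip_force: 0.0
```

>>> drive_tool --pt "0 0 0 0.015 -0.03 0 0.6" --pt "0 0 0 0.015 -0.03 0 0.6" --pt "0 0 0 0.015 -0.03 0 0.6" --pt "0 0 0 0.015 -0.03 0 0.6" --pt "0 0 0 0.015 0 0 0.6" --pt "0 0 0 0.015 0 0 0.6" --pt "0 0 0 0 0 0 0.6" --pt "0 0 0 0 0 0 0.6"

```text
time: 26.33
tool_pos: [0.4037, 0.4182, 0.1981]
tcp_rot: [2.325, 2.112, 0.001]
wrist_force: [0.3, -0.1, 0.5]
width: 0.6
grip_force: 0.0
```

```bash
python3 go.py; python3 - <<'E'
from h import *
from workcell import read_camera
S=read_camera("scene");T=read_camera("top")
for n,ch,bs,bt in(("red",0,(176,180,196,206),(155,195,182,212)),("blue",2,(192,190,212,212),(180,200,206,215))):
    a,sa=bow(S,bs,ch);b,sb=bow(T,bt,ch); x,g=tri((S,*a),(T,*b)); print(n,a.round(1),sa,b.round(1),sb,x.round(4),"gap",g.round(4))
b=S["color"][165:235,160:230,::-1];c=S["color"][220:270,280:340,::-1]
d=T["color"][190:230,295:345,::-1]
cv2.imwrite("pics/d.png",np.hstack([cv2.resize(i,(266,266),interpolation=2) for i in(b,c,d)]))
E
```

```text
t 26.33 pos [0.4037 0.4182 0.1981] psi -5.52 toolz [ 1.e-03  1.e-04 -1.e+00] F [ 0.3 -0.1  0.5] T [-0.03 -0.02  0.05] w 0.6 g 0.0 q6 0.86
red [185.1 191.7] [179 184  13  16 116] [167.6 205.2] [160 203  16   6  75] [0.5122 0.3168 0.069 ] gap 0.0012
blue [201.8 201.9] [196 194  12  16 123] [193.3 207.6] [186 205  16   6  72] [0.5085 0.2543 0.0665] gap 0.0004
```

View pics/d.png

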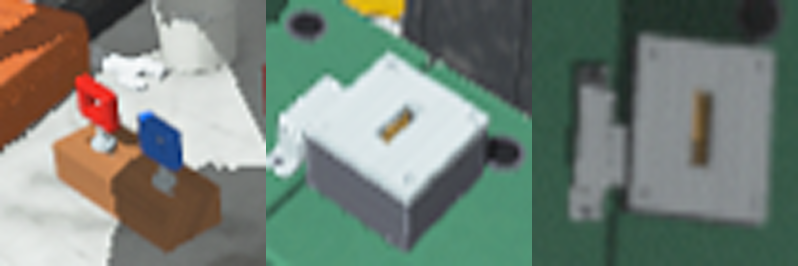

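The pictures show the bolt bridging to the staple, the plug back at home, and the red key upright in its slot. The blue key is unmoved.

```bash
python3 -c "
from workcell import workorder
print(workorder.finish_job())"
```

```text
the job is handed in; nothing more can be done
None
```

The box is locked and the red key hangs upright in its slot again; I handed the job in after about 26 s of robot time, and no verdict came back beyond the hand-in message.

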